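Crank the panel clamp shut

TASK

Fit the loose crank onto the upright square shaft of the panel clamp, right down on its collar, then wind it clockwise (seen from above) round and round until the jaw holds the gessoed panel firmly against the fence, with the jaw's sprung pad pushed in about 6 mm. Leave the crank on the shaft, the panel lying flat on the clamp's bed, and do not knock over the mug or the cup.

Things in the scene. Friction and masses are not known exactly. Their poses are not given: they have to be found in the camera images.
- clamp: panel clamp, fixed to the bench: wooden bed 180 (x) x 300 (y) x 18 mm; origin at the centre of its underside, z up. Fence at its -y end (top at z 50 mm); grey gear housing (90 x 60 mm, top at z 75 mm) at its +y end, centred at y +120 mm. Between them a dark wooden jaw (top at z 54 mm) slides along y; on its fence side it carries a light wooden pad, 130 mm wide, on spring pins
- shaft_seat (a point): top of the 34 mm round collar on the gear housing, on the shaft's axis, 80 mm above the bench; a seated crank's underside rests here. Axes as the clamp's
- shaft_top (a point): tip of the square steel shaft, 28 mm above the collar, on its axis; the shaft is 14 mm square (lowest 20 mm), its nose tapers to 8 mm square. The axes turn with the shaft: x and y are square to its flats
- fence_face (a point): middle of the fence's face that looks to the panel (axes as the clamp's, the jaw comes from +y), 30 mm above the bench
- pad_face (a point): middle of the cork face of the sprung pad, 35 mm above the bench, axes as the clamp's; it moves with jaw and pad
- clamp_shaft (a joint): turn of the square shaft, rad, growing clockwise seen from above; 0 = jaw fully open, stop at 17.9. A full turn moves the jaw 18 mm towards the fence. It turns with a friction of about 0.1 N m and stays where it is left. With the 120 mm panel against the fence the pad touches at about 14.0 rad; each further rad pushes the pad in 2.9 mm
- clamp_pad (a joint): how far the sprung pad is pushed into the jaw, m; 0 = free, at most 0.013; 1.5 N per mm
- crank: loose crank, 0.47 kg, standing on its hub; origin at the centre of the hub's underside, z up, x along the arm. Steel hub 36 x 36 mm, 60 mm high; socket 16.5 x 16.5 mm, 32 mm deep, open below, sides along x and y (fits the shaft four ways). Flat arm 20 mm wide, z 18 to 30 mm, to x = 92 mm. Centre of mass within 8 mm of the hub's axis. Its upright grip: see crank_knob
- crank_knob (a point): centre of the crank's upright wooden grip, at x = 80 mm, z = 58 mm in the crank's frame; the grip is 24 mm in diameter, stands on the arm from z 30 to 85 mm and spins freely on its own axis
- panel: loose white gessoed panel, 120 x 160 x 12 mm, 0.28 kg, lying on the clamp's bed between fence and pad, its 120 mm (own x) across the gap; origin at the centre of its underside
- mug: bystander: patterned mug with a handle, 86 x 116 x 97 mm, origin at the centre of its underside; must stay upright
- cup: bystander: bamboo cup, 59 mm diameter, 114 mm high, origin at the centre of its underside; must stay upright
Things that resemble listed ones, but are neither listed nor needed, are in the scene too. What is shaped like the crank but pink or purple is not meant.

How it is judged:
On the way, in this order (a step that is already met when the one before it is completed fails the run):
1. the crank sits fully down on the square shaft (z of crank in the frame of shaft_seat below 0.004 m and horizontal distance between crank and shaft_seat below 0.005 m and angle between crank's own z axis and vertical below 0.12 rad), for 0.2 s.
2. the panel is held against the fence by the sprung pad (value of joint clamp_pad above 0.003 m and y of panel in the frame of fence_face below 0.063 m and z of panel in the frame of fence_face below -0.006 m and angle between panel's own z axis and vertical below 0.08 rad), for 0.2 s.
At the end, for the whole second after the job is handed in: The crank sits on the square shaft, its underside within 4 mm of the collar, within 5 mm of the axis and upright (within 0.12 rad); the sprung pad is pushed in by more than 3 mm; the panel lies flat on the bed with its edge within 3 mm of the fence; crank and panel are at rest (all of step 1 and all of step 2 and linear speed of crank below 0.02 m/s and linear speed of panel below 0.01 m/s); the robot touches nothing.
It fails at once if the mug is knocked over (angle between mug's own z axis and vertical above 0.6 rad).
It fails at once if the cup is knocked over (angle between cup's own z axis and vertical above 0.6 rad).
It also fails if it takes over 67 s, if anything falls off the work surface, if the arm or the gripper's body presses on something with over 40 N, if the wrist force passes 120 N, or if a joint passes its speed limit or range.

ROBOT

A 6-joint arm with a two-finger parallel gripper is mounted at the origin on a cart in front of the work surface, level with it; the furniture and walls round the work are solid. World frame = base frame: x ahead of the robot, y to its left, z up, the work surface at z = 0. Lengths are in m, angles in rad, forces in N, time in s.
With the tool pointing down it reaches from about 0.3 to 0.875 m from the base axis. Payload 6.4 kg.
Tool frame: the origin (TCP) lies at the centre of the arm's flange, where the gripper is bolted on; the fingertips stand 173 mm ahead of it and the grasp point (between the pads) lies ctrl.grip_point_offset ahead of it (ctrl.grip_point_offset is the distance from the TCP to the grasp point, in m); z points along the fingers, y is the direction in which the jaws open and shut (so a half turn about z gives the same grasp; the last joint's range is limited). The gripper opens to 85 mm and grips with 20 to 120 N. Pads are 22 mm wide; open, the fingers measure 114 mm over their backs; the gripper's body (76 mm by 85 mm) begins 54 mm behind the grasp point. The pads swing forward as they close: fully open they stand 13 mm farther back than shut.
Start: joints at [-1.428, 0.181, 1.607, -0, 1.354, -0.206], TCP at [0.197, -0.54, 0.405] pointing down, gripper open.
Joint ranges: [-2.99, 2.99], [-0.89, 2.07], [0.3, 2.58], [-1.14, 4.28], [0, 2.63], [-3.12, 3.12]. Speed limits (rad/s): [2.57, 2.57, 3.01, 3.14, 3.14, 3.14].

INTERFACE

Orientations are given as a unit quaternion [w, x, y, z].
In Python, from bench import ctrl, cams, boxes_of, landmark_of gives the robot as it stands.
- The arm moves only by the shell command python3 -m handwheel 'ROWS'. ROWS is JSON, a list of rows, each an object with "offset": the shift along the tool's x, y, z in m, a list of three; "spin": the turn about the tool's z in degrees; "grip": the opening, from 0 (shut) to 1 (fully open). A call has 1 to 20 rows; each row is the pose to reach, as a shift and turn from the pose commanded when the call began, along the tool's axes at that moment; what a row does not reach only later rows make up. A row lasts 1/8 s, in which the tool goes at most 62.5 mm and 10.7 degrees, less where a joint would pass 70% of its speed; a pose out of reach is approached as far as the arm can. A call with a gripper value outside its range is refused whole. The fingers move at their own pace and stop on an object; the grip force is fixed at half the most. Time passes only in rows, so rows that repeat a pose let the fingers close. It gives the time, the measured TCP pose, the force and the opening at its end, in the units of the state.
- ctrl.get_obs(): the state, without advancing time (a new reading comes with each control period).
- cams.camera(name): name is "side" or "top" or "wrist"; returns a dict with "color" (480x640x3 uint8, red, green, blue), "camera_matrix" (3x3 intrinsics, pixels), "view" (4x4, takes a point from world to camera coordinates); the wrist camera has in their place "tool_from_camera" (4x4, takes a point from camera to tool coordinates, whose origin is the TCP and whose axes are the flange's). Camera axes: x right, y up, looking along -z (the intrinsics and any distortion apply to the point x, -y, -z); pixel columns grow to the right and rows downward; lengths in m; the calibration is good to about 2 mm. A picture is of the moment at which its call begins: read the wrist's pose just before it. There is no depth.
- ctrl.hand_in(): hands the job in, once; it reports no verdict.
Trained networks look in a picture, given as the dict that the camera call returned (one of the last four; its "shot" number tells which), for a name from the list of things; names that differ only in an ending like _2 or _b are one class to them, and where a whole thing is asked for, a point or a joint stands for the part that bears it (a point fixed in the world has none). Each returns a list of dicts, best first, with "confidence" (0 to 1); they miss things now and then, are a little off and sometimes report something else, mostly with a low value. They report only what shows in the picture. A call takes as long as a camera call. They do not tell look-alikes from the thing itself.
- boxes_of(picture, thing): "uv" ([column, row] in pixels, amid what is visible of it).
- landmark_of(picture, thing): "uv" ([column, row] in pixels: a listed point, or the origin of a listed thing).
The state is a dict: "time_s": time; "q": joint angles; "dq": joint speeds; "joint_efforts": joint torques, N m; "eef_pos": TCP position; "eef_rot": TCP orientation; "wrist_force": force on the tool from outside, world axes, zero at the start; "torque": the same for the moment, N m; "opening": opening from 0.0 (shut) to 1.0 (fully open).
Only numpy, scipy, OpenCV 4.12 (cv2) and the standard library are available. Lean on these libraries where they do the work, as an engineer would, in place of code of your own. Each camera call takes 0.05 s, during which the arm holds its last target.

## Working session

There is one attempt and no reset: what is moved stays moved. The work goes in short steps, Python scripts to look and compute and a shell command to move; the robot and the scene stay as the last step left them, time stands still between calls to the robot, and variables do not carry over. Pictures are saved under pics/ and viewed, and the job is handed in when it is done.

```bash
ls; mkdir -p pics; python3 - <<'E'
from bench import ctrl,cams,boxes_of,landmark_of
import cv2,json
print(ctrl.get_obs(), ctrl.grip_point_offset)
for n in ["side","top","wrist"]:
    p=cams.camera(n)
    cv2.imwrite(f"pics/{n}0.png",p["color"][:,:,::-1])
    print(n,p["camera_matrix"].tolist(), {k:v.tolist() for k,v in p.items() if k in("view","tool_from_camera")}, [k for k in p])
    for t in ["crank","crank_knob","shaft_top","shaft_seat","panel","pad_face","fence_face","clamp","mug","cup"]:
        print(t,[([round(float(x)) for x in d["uv"]],round(d["confidence"],2)) for d in landmark_of(p,t)][:4])
E
```

```text
pics
{'time_s': 0.0, 'q': array([-1.42828178e+00,  1.81522088e-01,  1.60801405e+00, -2.50572159e-05,
        1.35381993e+00, -2.06288206e-01]), 'dq': array([-1.38264612e-04,  1.06531597e-05, -6.54692458e-04,  8.47959073e-04,
       -3.85303053e-04, -1.68055302e-04]), 'joint_efforts': array([-7.41571366e-04, -4.44866824e+01, -3.51333976e+01, -3.26520585e-04,
        8.92092066e-03,  1.49450926e-05]), 'eef_pos': array([ 0.19650084, -0.54010321,  0.40379163]), 'eef_rot': array([-8.81645545e-04,  9.84829735e-01,  1.73521227e-01,  1.58837256e-05]), 'wrist_force': array([-0.17297456, -0.77238513,  0.06340904]), 'torque': array([-0.01721834,  0.03081678, -0.02660781]), 'opening': 0.999311874650287} 0.1547
side [[481.9568533467716, 0.0, 321.80630489777565], [0.0, 481.9568533467716, 240.61004386151728], [0.0, 0.0, 1.0]] {'view': [[-0.8864139062336871, -0.46277178018516074, -0.010614438270242143, 0.5296219797432592], [0.28168590519699394, -0.5574662725472619, 0.7809509624717877, -0.19762467442579973], [-0.36731925847807895, 0.6892558555692644, 0.6245021440432331, -0.7933047056805809], [0.0, 0.
[... 1305 characters left out ...]
fence_face [([459, 251], 0.88)]
clamp [([397, 263], 0.93)]
mug [([377, 168], 0.86)]
cup [([273, 171], 0.57)]
wrist [[343.1548864964043, 0.0, 321.0490194000632], [0.0, 343.1548864964043, 239.68354015723318], [0.0, 0.0, 1.0]] {'tool_from_camera': [[0.0012641906202594659, 0.956582309371656, 0.29145958076423406, 0.07329958579444824], [0.999999180322163, -0.0012684467914029786, -0.00017434946849838664, -0.0008121659677896576], [0.00020292135283013984, 0.29145956227223835, -0.9565831288408746, 0.03144959151836435], [0.0, 0.0, 0.0, 1.0]]} ['color', 'camera_matrix', 'tool_from_camera', 'shot']
crank []
crank_knob []
shaft_top []
shaft_seat []
panel []
pad_face []
fence_face []
clamp []
mug []
cup []
```

View pics/side0.png

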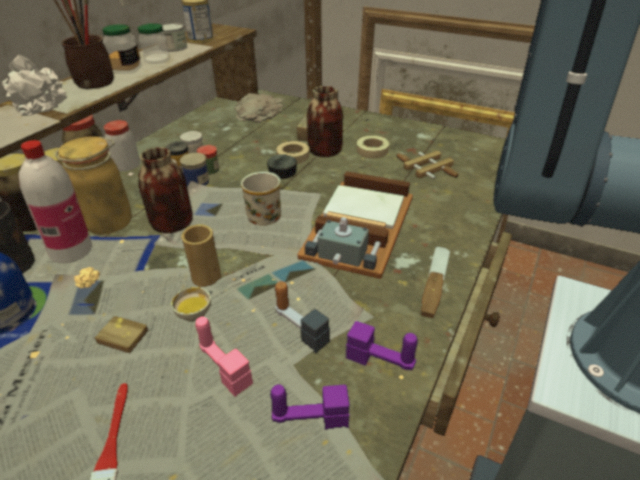

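View pics/top0.png

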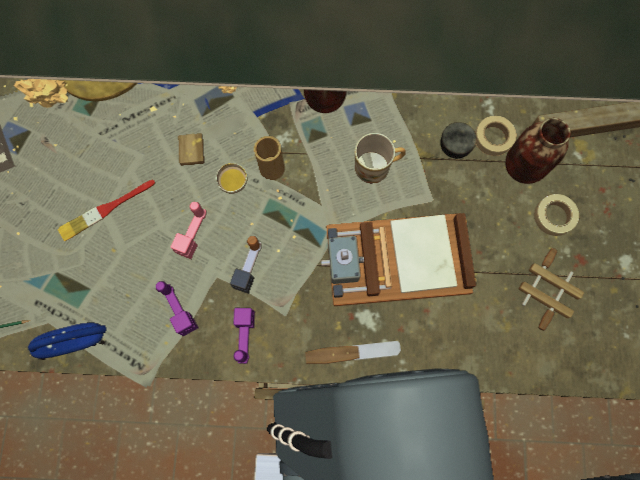

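The side view shows the real crank (grey hub at about (315,330), wooden knob at (281,292)). In the top view its hub is at about (241,278) and its knob at (253,243). The clamp shaft is at about (344,255) in the top view. The other three are pink or purple decoys.

```bash
cat > h.py <<'E'
import numpy as np, cv2
from scipy.spatial.transform import Rotation as R
from bench import ctrl,cams,boxes_of,landmark_of
def shoot(n,save=None):
    o=ctrl.get_obs(); p=cams.camera(n)
    if n=="wrist":
        T=np.eye(4); T[:3,:3]=R.from_quat(np.roll(o["eef_rot"],-1)).as_matrix(); T[:3,3]=o["eef_pos"]
        p["view"]=np.linalg.inv(T@p["tool_from_camera"])
    if save: cv2.imwrite(f"pics/{save}.png",p["color"][:,:,::-1])
    return p
def ray(p,uv):
    K=np.asarray(p["camera_matrix"]); C=np.linalg.inv(p["view"])
    d=np.linalg.inv(K)@[uv[0],uv[1],1]; d=C[:3,:3]@[d[0],-d[1],-d[2]]
    return C[:3,3],d/np.linalg.norm(d)
def atz(p,uv,z):
    c,d=ray(p,uv); return c+d*(z-c[2])/d[2]
def proj(p,X):
    c=(p["view"]@np.r_[X,1])[:3]; u=np.asarray(p["camera_matrix"])@[c[0],-c[1],-c[2]]; return u[:2]/u[2]
def tri(obs):
    A=np.zeros((3,3));b=np.zeros(3)
    for p,uv in obs:
        c,d=ray(p,uv);M=np.eye(3)-np.outer(d,d);A+=M;b+=M@c
    return np.linalg.solve(A,b)
def lm(p,t):
    return [(np.round(d["uv"],1).tolist(),round(d["confidence"],2)) for d in landmark_of(p,t)][:4]
E
python3 - <<'E'
from h import *
s=shoot("side");t=shoot("top")
# crank origin (underside) & knob
for n in ["crank","crank_knob","shaft_top","shaft_seat","fence_face","pad_face","panel","mug","cup"]:
    print(n,lm(s,n),lm(t,n))
np.set_printoptions(precision=3,suppress=True)
print("knob",atz(t,(256,245),.058),atz(s,(278,291),.058),tri([(t,(256,245)),(s,(278,291))]))
print("crank0",atz(s,(313,342),0.0))
print("hubtop",atz(t,(239,281),.06))
print("shaftseat",atz(t,(345,256),.08),atz(s,(344,233),.08)); print("shafttop",atz(t,(341,254),.108),atz(s,(347,217),.108))
print("fence",atz(t,(459,251),.03),atz(s,(371,188),.03)); print("pad",atz(t,(388,257),.035),atz(s,(354,219),.035))
print("panel",atz(t,(423,253),.018),atz(s,(365,208),.018))
for nm,im,(x0,y0,x1,y1) in [("t1",t,(210,210,480,310)),("s1",s,(230,170,430,370))]:
    c=im["color"][y0:y1,x0:x1,::-1]; f=min(800/c.shape[1],600/c.shape[0]); cv2.imwrite(f"pics/{nm}.png",cv2.resize(c,None,fx=f,fy=f,interpolation=cv2.INTER_CUBIC))
E
```

```text
crank [([358.8, 356.5], 0.86), ([335.7, 418.2], 0.66), ([234.9, 387.4], 0.6)] [([245.1, 314.9], 0.88), ([185.7, 250.2], 0.8), ([241.4, 284.1], 0.77)]
crank_knob [([280.0, 294.9], 0.85), ([206.1, 329.1], 0.78), ([408.2, 349.1], 0.7)] [([196.5, 208.8], 0.89), ([162.0, 289.2], 0.88), ([253.8, 242.2], 0.67), ([237.4, 354.1], 0.67)]
shaft_top [([343.3, 215.9], 0.41)] [([342.6, 253.8], 0.62)]
shaft_seat [([344.4, 234.2], 0.86)] [([343.7, 256.3], 0.59)]
fence_face [([373.4, 185.8], 0.58)] [([459.8, 248.4], 0.8)]
pad_face [([354.9, 218.9], 0.6)] [([385.2, 256.2], 0.97)]
panel [([364.0, 206.8], 0.62)] [([422.4, 252.2], 0.6)]
mug [([263.8, 214.8], 0.97)] [([380.2, 167.2], 0.64), ([423.0, 250.4], 0.41)]
cup [([206.0, 276.1], 0.95)] [([274.1, 169.0], 0.77)]
knob [0.572 0.183 0.058] [0.588 0.183 0.058] [0.579 0.185 0.061]
crank0 [0.503 0.213 0.   ]
hubtop [0.494 0.212 0.06 ]
shaftseat [ 0.552 -0.005  0.08 ] [0.545 0.006 0.08 ]
shafttop [0.549 0.004 0.108] [ 0.546 -0.009  0.108]
fence [ 0.585 -0.251  0.03 ] [ 0.59  -0.241  0.03 ]
pad [ 0.564 -0.098  0.035] [ 0.571 -0.102  0.035]
panel [ 0.58  -0.176  0.018] [ 0.575 -0.174  0.018]
```

View pics/t1.png

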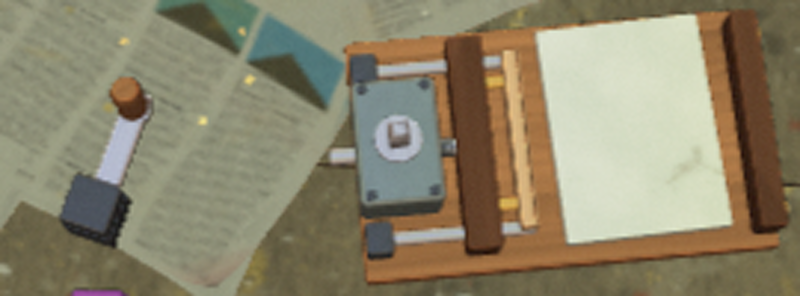

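The crop shows the crank hub at the left with its knob up and to the right. The square shaft looks roughly aligned with the clamp, the pad stands clear of the panel, and the panel is slightly askew. Next I move over the crank for a close look.

```bash
python3 -m handwheel '[{"offset":[0.18,-0.2,0],"spin":-47,"grip":1},{"offset":[0.18,-0.2,0],"spin":-47,"grip":1},{"offset":[0.18,-0.2,0],"spin":-47,"grip":1},{"offset":[0.18,-0.2,0],"spin":-47,"grip":1},{"offset":[0.36,-0.4,0],"spin":-94,"grip":1},{"offset":[0.36,-0.4,0],"spin":-94,"grip":1},{"offset":[0.36,-0.4,0],"spin":-94,"grip":1},{"offset":[0.36,-0.4,0],"spin":-94,"grip":1},{"offset":[0.542,-0.603,0],"spin":-142,"grip":1},{"offset":[0.542,-0.603,0],"spin":-142,"grip":1},{"offset":[0.542,-0.603,0],"spin":-142,"grip":1},{"offset":[0.542,-0.603,0],"spin":-142,"grip":1},{"offset":[0.542,-0.603,0],"spin":-142,"grip":1},{"offset":[0.542,-0.603,0],"spin":-142,"grip":1},{"offset":[0.542,-0.603,0],"spin":-142,"grip":1}]'
cat > look.py <<'E'
import sys
from h import *
np.set_printoptions(precision=4,suppress=True)
o=ctrl.get_obs();print("t",o["time_s"],"q",o["q"],"tcp",o["eef_pos"],"F",o["wrist_force"],"op",o["opening"])
M=R.from_quat(np.roll(o["eef_rot"],-1)).as_matrix();print("yaw",np.degrees(np.arctan2(M[1,0],M[0,0])),"z",M[:,2])
p=shoot("wrist",sys.argv[1])
for n,z in [("crank",None),("crank_knob",.058),("shaft_top",.108),("shaft_seat",.08)]:
    for uv,c in lm(p,n): print(n,uv,c, atz(p,uv,0 if z is None else z))
E
python3 look.py w1
```

```text
time_s: 4.53
eef_pos: [0.4997, 0.2122, 0.4043]
eef_rot: [-0.0, 0.156, 0.988, -0.0]
wrist_force: [-0.2, -0.5, 0.6]
opening: 1.0
t 4.525 q [ 0.183   0.1099  1.688  -0.0001  1.3444 -1.0744] tcp [0.4997 0.2122 0.4043] F [-0.2422 -0.4997  0.5842] op 1.0001212730533213
yaw 162.04376823314192 z [-0.0007 -0.0003 -1.    ]
crank [400.1, 81.4] 0.77 [0.4029 0.3262 0.    ]
crank [449.5, 228.9] 0.7 [0.5678 0.342  0.    ]
crank [286.5, 133.9] 0.7 [0.4153 0.2018 0.    ]
crank [317.5, 204.6] 0.59 [0.4959 0.2093 0.    ]
crank_knob [480.8, 134.6] 0.89 [0.4701 0.369  0.058 ]
crank_knob [321.9, 297.0] 0.88 [0.5767 0.1883 0.058 ]
crank_knob [461.5, 316.4] 0.72 [0.6416 0.3183 0.058 ]
crank_knob [241.4, 40.7] 0.67 [0.3375 0.1963 0.058 ]
shaft_top [109.3, 351.6] 0.77 [ 0.5458 -0.0019  0.108 ]
shaft_seat [126.1, 336.5] 0.89 [ 0.548  -0.0033  0.08  ]
```

View pics/w1.png

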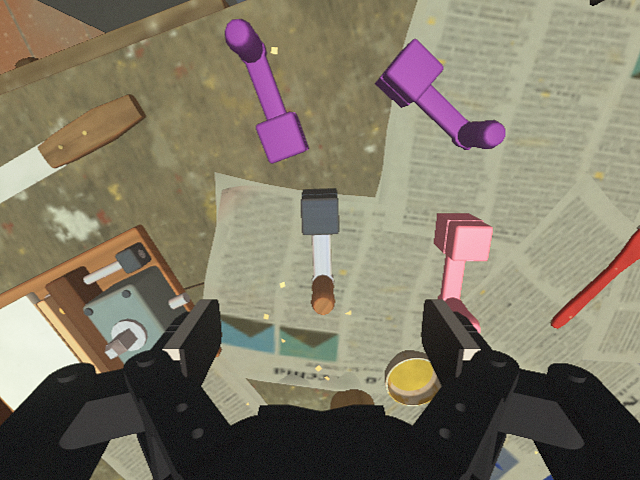

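The wrist view shows the crank almost aligned with the tool. The hub top spans columns 302–339 and rows 195–234, and the knob top is at about (322,300).

```bash
python3 - <<'E'
from h import *
np.set_printoptions(precision=4,suppress=True)
p=shoot("wrist")
c=p["color"]; g=c.astype(int)
cv2.imwrite("pics/w2.png",cv2.resize(c[170:330,270:370,::-1],None,fx=3.7,fy=3.7,interpolation=cv2.INTER_CUBIC))
h=atz(p,(320.5,214.5),.06);k=atz(p,(321.5,299.),.085)
print(h,k,k-h,np.degrees(np.arctan2(*(k-h)[1::-1])))
for a in [(302,195),(339,194),(301,234),(339,234)]: print(atz(p,a,.06))
o=ctrl.get_obs();M=R.from_quat(np.roll(o["eef_rot"],-1)).as_matrix()
print("hub in tool",M.T@(h-o["eef_pos"]), "target z grasp: dz", (o["eef_pos"][2]-ctrl.grip_point_offset))
E
```

```text
[0.4954 0.2119 0.06  ] [0.5665 0.1897 0.085 ] [ 0.0711 -0.0222  0.025 ] -17.335258099744696
[0.4727 0.2015 0.06  ]
[0.4823 0.2341 0.06  ]
[0.5076 0.1884 0.06  ]
[0.5188 0.2228 0.06  ]
hub in tool [ 0.0047 -0.0004  0.345 ] target z grasp: dz 0.25029748681183667
```

View pics/w2.png

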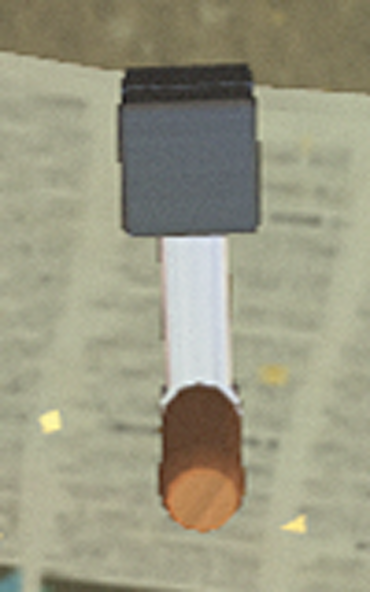

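```bash
python3 -m handwheel '[{"offset":[0.004,0,0.1],"spin":-1.5,"grip":1},{"offset":[0.004,0,0.1],"spin":-1.5,"grip":1},{"offset":[0.004,0,0.15],"spin":-1.5,"grip":1},{"offset":[0.004,0,0.18],"spin":-1.5,"grip":1},{"offset":[0.004,0,0.203],"spin":-1.5,"grip":1},{"offset":[0.004,0,0.203],"spin":-1.5,"grip":1},{"offset":[0.004,0,0.203],"spin":-1.5,"grip":0.2},{"offset":[0.004,0,0.203],"spin":-1.5,"grip":0.2},{"offset":[0.004,0,0.203],"spin":-1.5,"grip":0.2},{"offset":[0.004,0,0.203],"spin":-1.5,"grip":0.2},{"offset":[0.004,0,0.203],"spin":-1.5,"grip":0.2},{"offset":[0.004,0,0.203],"spin":-1.5,"grip":0.2}]'
python3 look.py w3
```

```text
time_s: 6.32
eef_pos: [0.4966, 0.2128, 0.2031]
eef_rot: [0.001, 0.144, 0.99, 0.0]
wrist_force: [-0.5, -1.2, 6.2]
opening: 0.414
t 6.325 q [ 0.1852  0.3777  1.8229 -0.0004  0.9389 -1.0973] tcp [0.4966 0.2128 0.2031] F [-0.5231 -1.2177  6.1858] op 0.41371274955380294
yaw 163.49360055894763 z [ 0.002   0.0001 -1.    ]
crank [573.8, 326.7] 0.97 [0.5648 0.3425 0.    ]
crank [321.1, 279.7] 0.85 [0.4964 0.2132 0.    ]
crank [249.5, 144.2] 0.83 [0.4188 0.2002 0.    ]
crank [507.1, 22.3] 0.62 [0.4023 0.3259 0.    ]
```

View pics/w3.png

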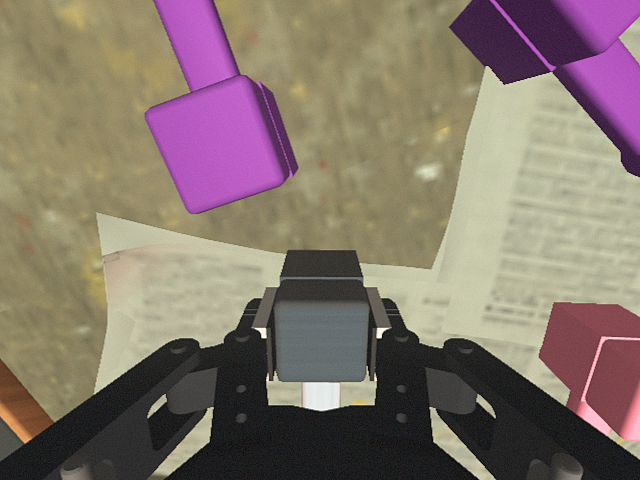

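The hub is gripped: opening 0.41, and the landmark lies within 1 mm of the tool axis. Next I lift and go beside the shaft so the wrist camera can see it.

```bash
python3 -m handwheel '[{"offset":[0,0,-0.05],"spin":0,"grip":0.2},{"offset":[0,0,-0.11],"spin":0,"grip":0.2},{"offset":[0,0,-0.17],"spin":0,"grip":0.2},{"offset":[-0.04,-0.04,-0.17],"spin":-8,"grip":0.2},{"offset":[-0.08,-0.08,-0.17],"spin":-16,"grip":0.2},{"offset":[-0.12,-0.11,-0.17],"spin":-25,"grip":0.2},{"offset":[-0.155,-0.14,-0.17],"spin":-25,"grip":0.2},{"offset":[-0.185,-0.168,-0.17],"spin":-25,"grip":0.2},{"offset":[-0.185,-0.168,-0.17],"spin":-25,"grip":0.2},{"offset":[-0.185,-0.168,-0.17],"spin":-25,"grip":0.2},{"offset":[-0.185,-0.168,-0.17],"spin":-25,"grip":0.2}]'
python3 look.py w4
```

```text
time_s: 7.95
eef_pos: [0.625, 0.0002, 0.3713]
eef_rot: [-0.001, -0.075, 0.997, 0.0]
wrist_force: [0.2, 0.1, -4.7]
opening: 0.41
t 7.95 q [-0.1894  0.3197  1.5062  0.0003  1.3168 -1.9095] tcp [0.625  0.0002 0.3713] F [ 0.1744  0.0735 -4.7489] op 0.41006573898350984
yaw -171.44738082938542 z [-0.0011  0.0005 -1.    ]
crank [580.4, 17.3] 0.92 [0.4198 0.1971 0.    ]
crank [319.5, 282.2] 0.56 [0.6998 0.0108 0.    ]
shaft_top [332.7, 135.2] 0.82 [ 0.5489 -0.0028  0.108 ]
shaft_top [234.9, 333.4] 0.67 [ 0.7043 -0.054   0.108 ]
shaft_seat [332.5, 131.9] 0.96 [ 0.5465 -0.0024  0.08  ]
```

View pics/w4.png

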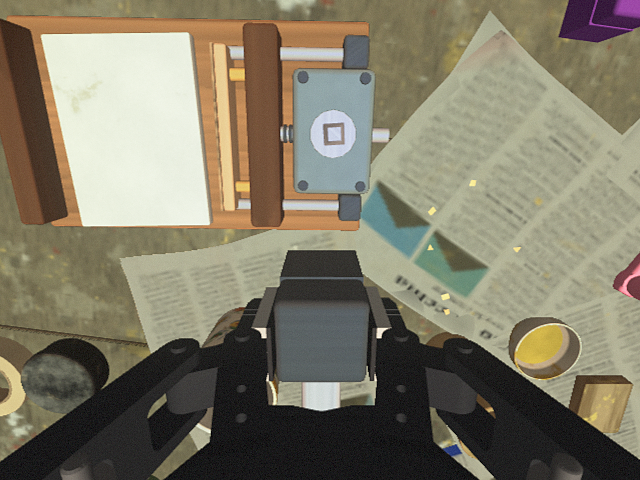

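```bash
python3 - <<'E'
from h import *
np.set_printoptions(precision=4,suppress=True)
p=shoot("wrist")
c=p["color"][95:170,285:385,::-1]; cv2.imwrite("pics/w5.png",cv2.resize(c,None,fx=8,fy=8,interpolation=cv2.INTER_CUBIC))
for n,z in [("shaft_top",.108),("shaft_seat",.08),("pad_face",.035),("fence_face",.03),("panel",.018),("clamp",0)]:
    for uv,cf in lm(p,n)[:2]: print(n,uv,cf,atz(p,uv,z))
for nm,a,z in [("padT",(214,45),.05),("padB",(222,210),.05)]: print(nm,atz(p,a,z))
E
```

```text
shaft_top [332.2, 130.1] 0.86 [ 0.5466 -0.0041  0.108 ]
shaft_seat [333.2, 133.5] 0.64 [ 0.5483 -0.0023  0.08  ]
pad_face [222.9, 132.3] 0.58 [ 0.561  -0.0936  0.035 ]
fence_face [43.8, 127.6] 0.76 [ 0.5803 -0.2474  0.03  ]
panel [138.6, 138.0] 0.83 [ 0.5778 -0.1729  0.018 ]
clamp [204.7, 129.9] 0.61 [ 0.5625 -0.1202  0.    ]
padT [ 0.4985 -0.1004  0.05  ]
padB [ 0.6246 -0.086   0.05  ]
```

View pics/w5.png

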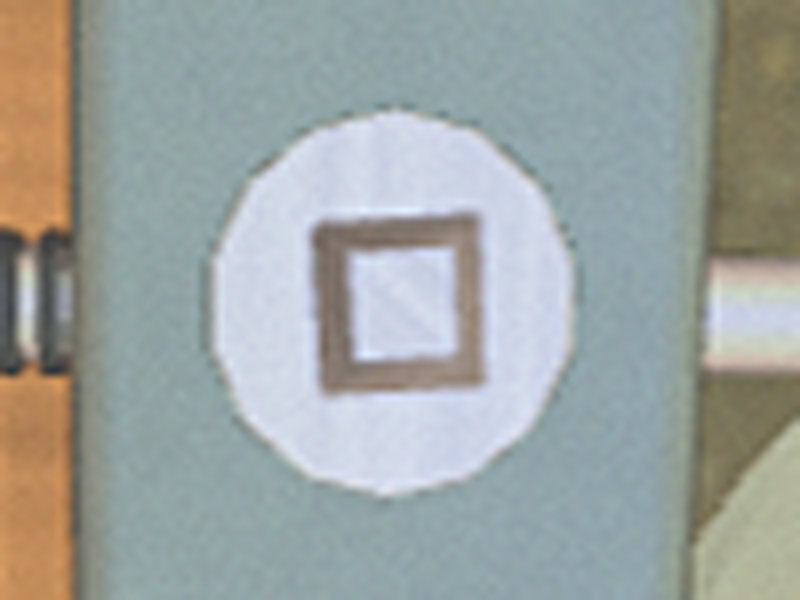

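```bash
python3 - <<'E'
from h import *
np.set_printoptions(precision=4,suppress=True)
p=shoot("wrist");o=ctrl.get_obs();M=R.from_quat(np.roll(o["eef_rot"],-1)).as_matrix()
for uv,z in [((335.3,132.9),.108),((334.1,132.75),.08)]:
    X=atz(p,uv,z);print(X,M.T@(X-o["eef_pos"]))
# hub centre in tool from the hub top face, z=.060-.047 above grasp: tool z=.1547-.013
for uv in [(275,381),(366,381),(320.5,381)]:
    c,d=ray(p,uv); z=o["eef_pos"][2]-.1417; X=atz(p,uv,z); print("hub near edge",M.T@(X-o["eef_pos"]))
t=shoot("top","t6");s=shoot("side","s6")
print(lm(t,"crank"),lm(s,"crank"))
for n in ["shaft_seat","shaft_top"]: print(n,lm(t,n),lm(s,n))
E
```

```text
[ 0.5481 -0.0025  0.108 ] [0.0768 0.0099 0.2637]
[ 0.5478 -0.0023  0.08  ] [0.0771 0.0101 0.2917]
hub near edge [-0.0149 -0.0169  0.1417]
hub near edge [-0.0149  0.018   0.1417]
hub near edge [-0.0149  0.0005  0.1417]
[([187.4, 252.0], 0.86), ([191.3, 324.5], 0.67), ([245.3, 318.4], 0.57), ([344.8, 207.4], 0.49)] [([357.4, 352.3], 0.98), ([234.9, 385.7], 0.87), ([336.6, 418.9], 0.84), ([304.4, 180.9], 0.81)]
shaft_seat [([421.2, 256.6], 0.39)] [([342.0, 233.7], 0.81)]
shaft_top [] []
```

View pics/s6.png

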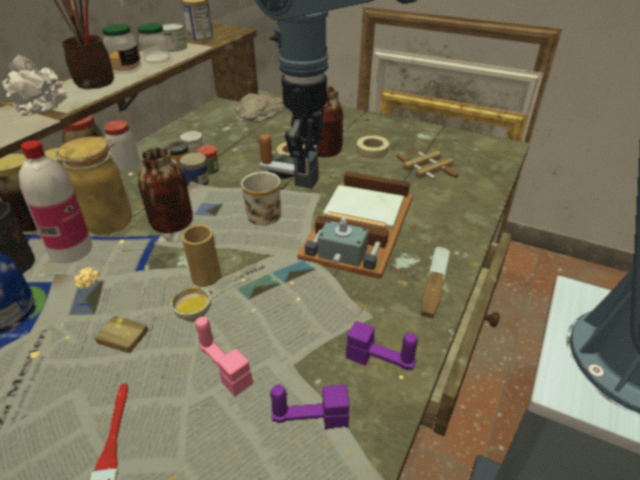

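The zoomed view puts the square nose centre at about (335,133) and the collar at (334,133). The shaft is turned about 3° counter-clockwise relative to the tool.

```bash
python3 -m handwheel '[{"offset":[0.04,0.0095,0],"spin":-3,"grip":0.2},{"offset":[0.0755,0.0095,0],"spin":-3,"grip":0.2},{"offset":[0.0755,0.0095,0.03],"spin":-3,"grip":0.2},{"offset":[0.0755,0.0095,0.054],"spin":-3,"grip":0.2},{"offset":[0.0755,0.0095,0.054],"spin":-3,"grip":0.2},{"offset":[0.0755,0.0095,0.054],"spin":-3,"grip":0.2}]'
python3 - <<'E'
from h import *
np.set_printoptions(precision=4,suppress=True)
p=shoot("side");t=shoot("top");o=ctrl.get_obs();print(o["eef_pos"],o["wrist_force"])
cv2.imwrite("pics/s7.png",cv2.resize(p["color"][170:270,280:400,::-1],None,fx=6,fy=6,interpolation=cv2.INTER_CUBIC))
E
```

```text
time_s: 9.75
eef_pos: [0.5501, -0.0027, 0.3187]
eef_rot: [0.001, -0.1, 0.995, -0.0]
wrist_force: [0.2, -1.0, -4.8]
opening: 0.416
[ 0.5502 -0.0027  0.3192] [-0.0113 -0.4349 -3.9981]
```

View pics/s7.png

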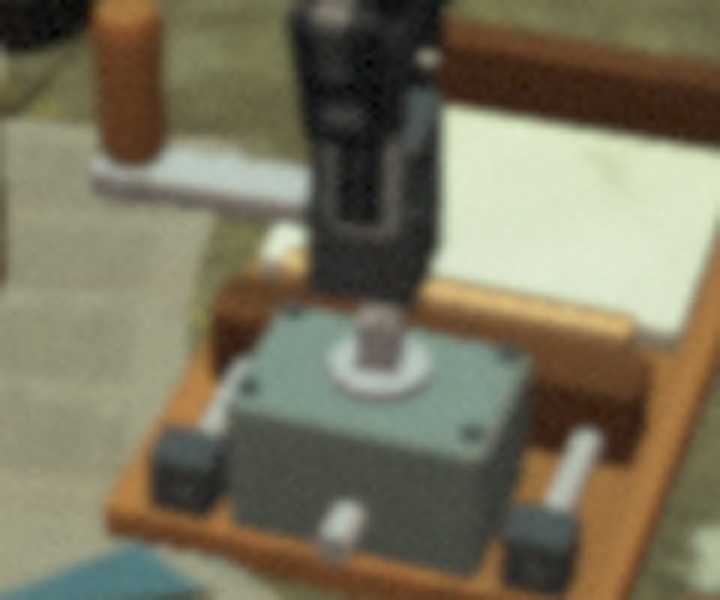

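```bash
python3 - <<'E'
from h import *
np.set_printoptions(precision=1,suppress=True)
p=shoot("side");o=ctrl.get_obs()
M=R.from_quat(np.roll(o["eef_rot"],-1)).as_matrix()
f=lambda X:(proj(p,X)-[280,170])*6
print("seat",f([.548,-.0024,.08]),"top",f([.548,-.0024,.108]))
for off in [0,.0015]:
  b=o["eef_pos"]+M@[off,.0005,.2017]
  print("bottom",b*1000,f(b))
  for a in [(-.018,-.018),(-.018,.018),(.018,-.018),(.018,.018)]: print(a,f(b+M@[a[0],a[1],0]), f(b+M@[a[0],a[1],-.06]))
  print("knob base",f(b+M@[-.08,0,-.03]),f(b+M@[-.08,0,-.085]))
E
```

```text
seat [385.7 360.9] top [387.3 291.6]
bottom [550.5  -2.3 117.3] [380.6 266. ]
(-0.018, -0.018) [340.4 226.3] [342.5  68.4]
(-0.018, 0.018) [311.5 289.2] [312.4 129. ]
(0.018, -0.018) [448.4 243.2] [454.9  84.6]
(0.018, 0.018) [422.4 307.1] [428.1 146.3]
knob base [139.1 150.6] [133.2   0.4]
bottom [549.   -2.6 117.3] [385.2 266.7]
(-0.018, -0.018) [344.9 227. ] [347.1  69. ]
(-0.018, 0.018) [316.1 289.9] [317.2 129.8]
(0.018, -0.018) [452.9 243.9] [459.7  85.2]
(0.018, 0.018) [427.1 307.9] [433. 147.]
knob base [143.6 151.3] [137.8   1.1]
```

The side crop shows the hub just above the nose, about 2 mm towards the knob side. I'll shift +x by 2 mm and lower in stages.

```bash
python3 -m handwheel '[{"offset":[0.002,0,0],"spin":0,"grip":0.2},{"offset":[0.002,0,0.006],"spin":0,"grip":0.2},{"offset":[0.002,0,0.01],"spin":0,"grip":0.2},{"offset":[0.002,0,0.014],"spin":0,"grip":0.2},{"offset":[0.002,0,0.014],"spin":0,"grip":0.2}]'
python3 -m handwheel '[{"offset":[0,0,0.002],"spin":0,"grip":0.2},{"offset":[0,0,0.004],"spin":0,"grip":0.2},{"offset":[0,0,0.004],"spin":0,"grip":0.2}]'
python3 - <<'E'
from h import *
p=shoot("side")
cv2.imwrite("pics/s8.png",cv2.resize(p["color"][170:270,280:400,::-1],None,fx=6,fy=6,interpolation=cv2.INTER_CUBIC))
E
```

```text
time_s: 10.52
eef_pos: [0.5474, -0.003, 0.3031]
eef_rot: [-0.001, -0.1, 0.995, 0.0]
wrist_force: [0.5, -0.1, -4.7]
opening: 0.414
time_s: 10.9
eef_pos: [0.5475, -0.003, 0.2995]
eef_rot: [-0.0, -0.1, 0.995, 0.0]
wrist_force: [-0.1, 0.0, -3.8]
opening: 0.413
```

View pics/s8.png

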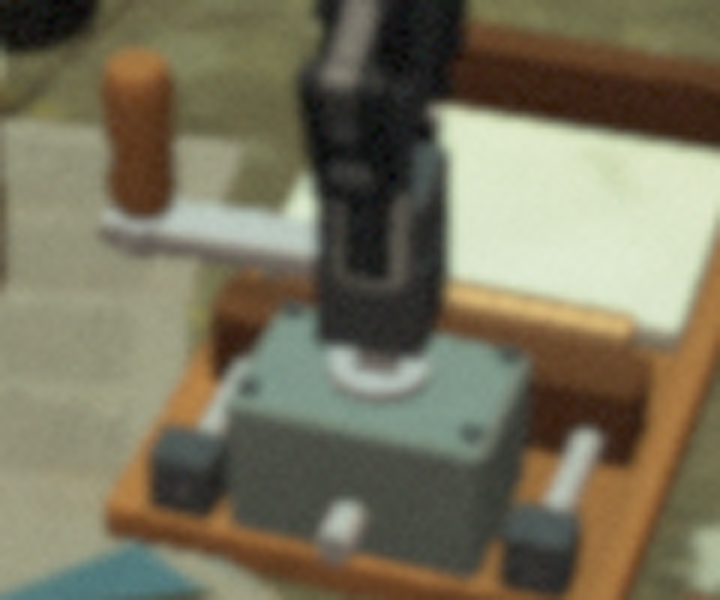

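The socket is about 10 mm over the nose with no side force. Continuing down.

```bash
python3 -m handwheel '[{"offset":[0,0,0.006],"spin":0,"grip":0.2},{"offset":[0,0,0.012],"spin":0,"grip":0.2},{"offset":[0,0,0.016],"spin":0,"grip":0.2},{"offset":[0,0,0.016],"spin":0,"grip":0.2}]'
python3 -m handwheel '[{"offset":[0,0,0.001],"spin":0,"grip":0.2},{"offset":[0,0,0.0025],"spin":0,"grip":0.2},{"offset":[0,0,0.0025],"spin":0,"grip":0.2}]'
```

```text
time_s: 11.45
eef_pos: [0.5476, -0.003, 0.2834]
eef_rot: [-0.0, -0.1, 0.995, 0.0]
wrist_force: [-0.2, 0.1, -5.1]
opening: 0.411
time_s: 11.82
eef_pos: [0.5477, -0.003, 0.2831]
eef_rot: [0.0, -0.1, 0.995, -0.0]
wrist_force: [-6.4, 0.8, 11.9]
opening: 0.41
```

```bash
python3 -m handwheel '[{"offset":[0,0,-0.001],"spin":0,"grip":1},{"offset":[0,0,-0.001],"spin":0,"grip":1},{"offset":[0,0,-0.001],"spin":0,"grip":1},{"offset":[0,0,-0.001],"spin":0,"grip":1},{"offset":[0,0,-0.001],"spin":0,"grip":1}]'
python3 - <<'E'
from h import *
np.set_printoptions(precision=3,suppress=True)
o=ctrl.get_obs();print(o["q"],o["wrist_force"])
p=shoot("side");w=shoot("wrist","w9")
print(lm(p,"crank"),lm(w,"crank"),lm(w,"crank_knob"),[atz(w,u,.08) for u,c in lm(w,"crank")])
cv2.imwrite("pics/s9.png",cv2.resize(p["color"][170:270,280:400,::-1],None,fx=6,fy=6,interpolation=cv2.INTER_CUBIC))
E
```

```text
time_s: 12.45
eef_pos: [0.5476, -0.003, 0.2821]
eef_rot: [-0.0, -0.1, 0.995, 0.0]
wrist_force: [0.0, 0.4, -1.0]
opening: 1.003
[-0.222  0.264  1.775  0.     1.102 -1.994] [ 0.009  0.384 -0.973]
[([357.4, 356.2], 0.98), ([339.9, 230.7], 0.85), ([238.0, 382.3], 0.8), ([338.5, 418.9], 0.76)] [([319.1, 281.3], 0.83)] [] [array([ 0.548, -0.003,  0.08 ])]
```

View pics/s9.png

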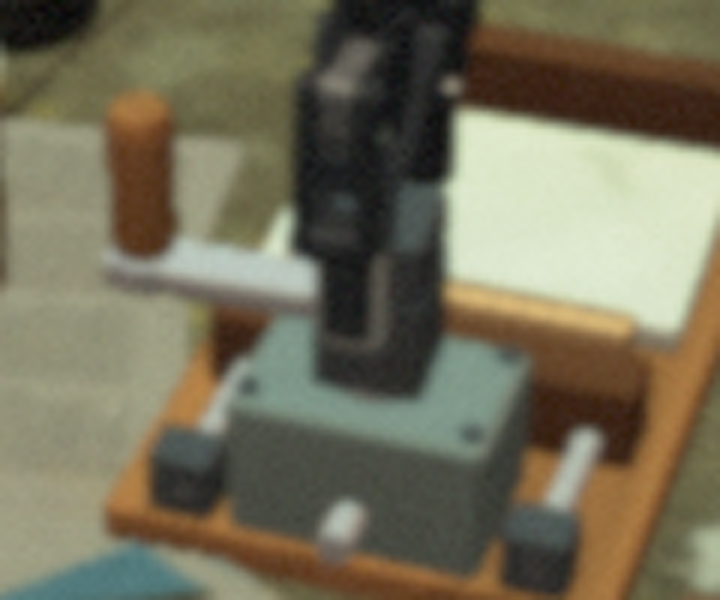

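View pics/w9.png

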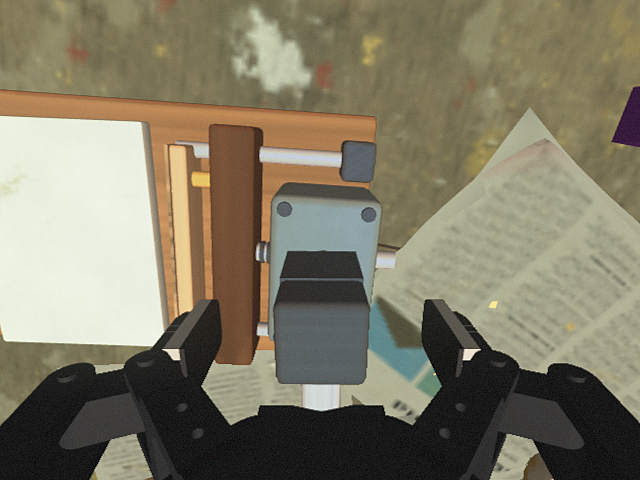

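The crank is seated on the collar. Now I close and wind. Positive spin is clockwise seen from above.

```bash
python3 -m handwheel '[{"offset":[0,0,0],"spin":0,"grip":0.2},{"offset":[0,0,0],"spin":0,"grip":0.2},{"offset":[0,0,0],"spin":0,"grip":0.2},{"offset":[0,0,0],"spin":0,"grip":0.2},{"offset":[0,0,0],"spin":10,"grip":0.2},{"offset":[0,0,0],"spin":20,"grip":0.2},{"offset":[0,0,0],"spin":30,"grip":0.2},{"offset":[0,0,0],"spin":40,"grip":0.2}]'
python3 - <<'E'
from h import *
np.set_printoptions(precision=3,suppress=True)
o=ctrl.get_obs();print(o["q"],o["wrist_force"],o["torque"])
s=shoot("side","s10");t=shoot("top","t10")
for n in ["pad_face","fence_face"]:
  a=lm(s,n);b=lm(t,n);print(n,a,b,[atz(s,u,.035) for u,c in a[:1]],[atz(t,u,.035) for u,c in b[:1]])
E
```

```text
time_s: 13.75
eef_pos: [0.5475, -0.0021, 0.2824]
eef_rot: [-0.0, 0.249, 0.969, 0.001]
wrist_force: [0.3, 5.1, 1.6]
opening: 0.408
[-0.221  0.264  1.775  0.002  1.103 -1.29 ] [0.311 5.107 1.625] [0.941 0.066 0.176]
pad_face [([355.0, 217.8], 0.68)] [([386.6, 258.9], 0.6)] [array([ 0.571, -0.107,  0.035])] [array([ 0.56 , -0.095,  0.035])]
fence_face [([372.6, 186.4], 0.68), ([342.7, 233.9], 0.58)] [([460.0, 250.3], 0.94)] [array([ 0.586, -0.242,  0.035])] [array([ 0.586, -0.252,  0.035])]
```

View pics/s10.png

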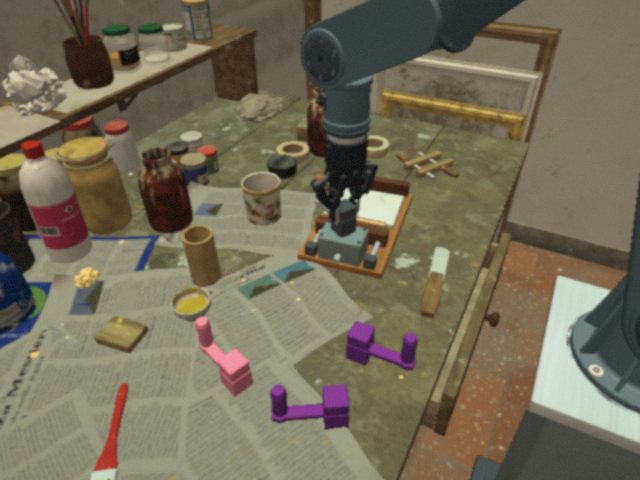

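Torque is light (0.18 N m) and forces are small, so I keep winding.

```bash
python3 -m handwheel '[{"offset":[0,0,0],"spin":10,"grip":0.2},{"offset":[0,0,0],"spin":20,"grip":0.2},{"offset":[0,0,0],"spin":30,"grip":0.2},{"offset":[0,0,0],"spin":40,"grip":0.2},{"offset":[0,0,0],"spin":50,"grip":0.2},{"offset":[0,0,0],"spin":60,"grip":0.2},{"offset":[0,0,0],"spin":70,"grip":0.2},{"offset":[0,0,0],"spin":80,"grip":0.2},{"offset":[0,0,0],"spin":90,"grip":0.2},{"offset":[0,0,0],"spin":100,"grip":0.2},{"offset":[0,0,0],"spin":110,"grip":0.2},{"offset":[0,0,0],"spin":120,"grip":0.2},{"offset":[0,0,0],"spin":120,"grip":0.2}]'
python3 -m handwheel '[{"offset":[0,0,0],"spin":10,"grip":0.2},{"offset":[0,0,0],"spin":20,"grip":0.2},{"offset":[0,0,0],"spin":30,"grip":0.2},{"offset":[0,0,0],"spin":40,"grip":0.2},{"offset":[0,0,0],"spin":50,"grip":0.2},{"offset":[0,0,0],"spin":60,"grip":0.2},{"offset":[0,0,0],"spin":70,"grip":0.2},{"offset":[0,0,0],"spin":80,"grip":0.2},{"offset":[0,0,0],"spin":90,"grip":0.2},{"offset":[0,0,0],"spin":100,"grip":0.2},{"offset":[0,0,0],"spin":110,"grip":0.2},{"offset":[0,0,0],"spin":120,"grip":0.2},{"offset":[0,0,0],"spin":120,"grip":0.2}]'
python3 - <<'E'
from h import *
np.set_printoptions(precision=3,suppress=True)
o=ctrl.get_obs();print(o["q"],o["wrist_force"],o["torque"])
t=shoot("top","t11");w=shoot("wrist","w11")
cv2.imwrite("pics/t11.png",cv2.resize(t["color"][200:320,310:490,::-1],None,fx=4,fy=4,interpolation=cv2.INTER_CUBIC))
E
```

```text
time_s: 15.68
eef_pos: [0.5492, -0.0023, 0.2826]
eef_rot: [0.0, 0.962, 0.272, 0.003]
wrist_force: [10.0, 5.7, -5.5]
opening: 0.414
time_s: 17.3
eef_pos: [0.5484, -0.0039, 0.2825]
eef_rot: [-0.0, 0.717, -0.697, 0.002]
wrist_force: [3.8, -2.6, -1.8]
opening: 0.409
[-0.223  0.264  1.774 -0.002  1.099  2.89 ] [ 3.84  -2.559 -1.779] [-0.656 -0.828 -0.05 ]
```

View pics/t11.png

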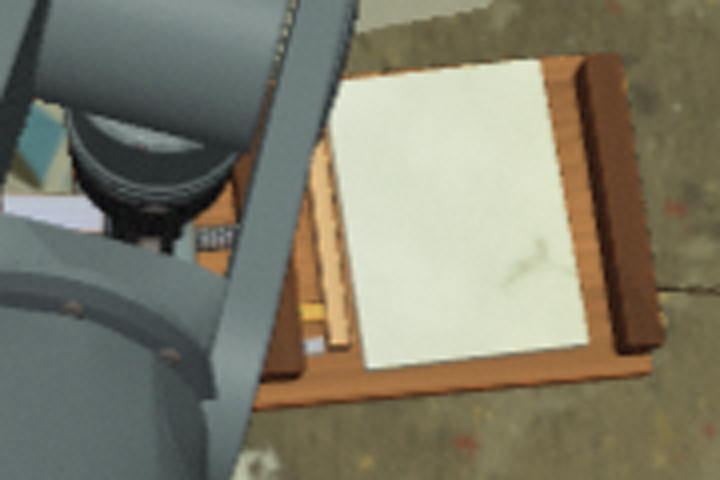

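View pics/w11.png

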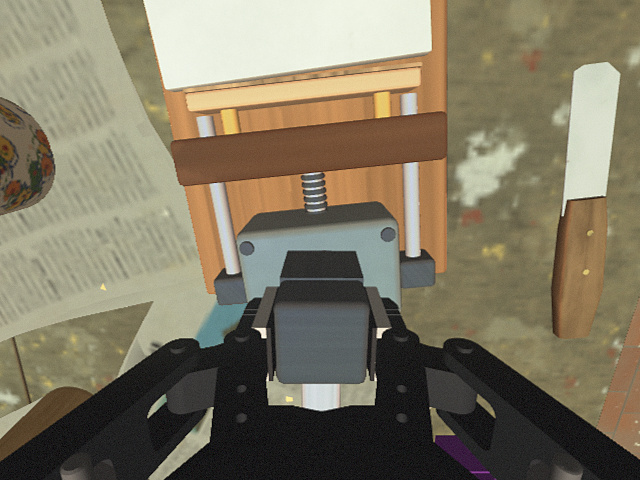

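The jaw has advanced and the pad is close to the panel. I'll open, turn the gripper back 180° and regrip.

```bash
python3 -m handwheel '[{"offset":[0,0,0],"spin":0,"grip":1},{"offset":[0,0,0],"spin":0,"grip":1},{"offset":[0,0,0],"spin":0,"grip":1},{"offset":[0,0,0],"spin":-10,"grip":1},{"offset":[0,0,0],"spin":-20,"grip":1},{"offset":[0,0,0],"spin":-30,"grip":1},{"offset":[0,0,0],"spin":-40,"grip":1},{"offset":[0,0,0],"spin":-50,"grip":1},{"offset":[0,0,0],"spin":-60,"grip":1},{"offset":[0,0,0],"spin":-70,"grip":1},{"offset":[0,0,0],"spin":-80,"grip":1},{"offset":[0,0,0],"spin":-90,"grip":1}]'
python3 -m handwheel '[{"offset":[0,0,0],"spin":-10,"grip":1},{"offset":[0,0,0],"spin":-20,"grip":1},{"offset":[0,0,0],"spin":-30,"grip":1},{"offset":[0,0,0],"spin":-40,"grip":1},{"offset":[0,0,0],"spin":-50,"grip":1},{"offset":[0,0,0],"spin":-60,"grip":1},{"offset":[0,0,0],"spin":-70,"grip":1},{"offset":[0,0,0],"spin":-80,"grip":1},{"offset":[0,0,0],"spin":-90,"grip":1},{"offset":[0,0,0],"spin":-90,"grip":0.2},{"offset":[0,0,0],"spin":-90,"grip":0.2},{"offset":[0,0,0],"spin":-90,"grip":0.2},{"offset":[0,0,0],"spin":-90,"grip":0.2},{"offset":[0,0,0],"spin":-90,"grip":0.2}]'
python3 look.py w12
```

```text
time_s: 18.9
eef_pos: [0.5475, -0.0029, 0.2821]
eef_rot: [-0.0, 1.0, 0.016, -0.0]
wrist_force: [-0.5, -0.5, -0.5]
opening: 1.001
time_s: 20.65
eef_pos: [0.5482, -0.003, 0.2827]
eef_rot: [0.001, 0.698, 0.716, 0.001]
wrist_force: [5.7, 0.9, 1.0]
opening: 0.411
t 20.65 q [-0.2222  0.2639  1.7745  0.0004  1.101  -0.2478] tcp [ 0.5482 -0.003   0.2827] F [5.6729 0.9267 0.9857] op 0.4107535838022875
yaw 91.45524938121535 z [ 0.0023 -0.0001 -1.    ]
crank [320.5, 274.9] 0.6 [ 0.5481 -0.0339  0.    ]
crank_knob [321.7, 116.3] 0.56 [0.5456 0.0813 0.058 ]
```

View pics/w12.png

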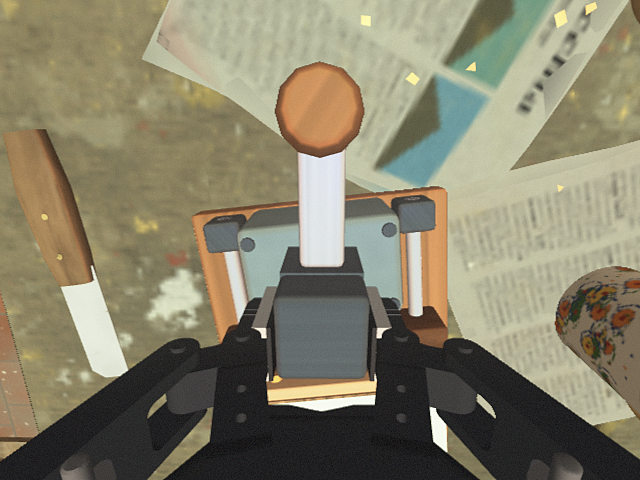

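Regripped cleanly, with the knob now on the camera side at (320,110). Winding another 180°.

```bash
python3 -m handwheel '[{"offset":[0,0,0],"spin":10,"grip":0.2},{"offset":[0,0,0],"spin":20,"grip":0.2},{"offset":[0,0,0],"spin":30,"grip":0.2},{"offset":[0,0,0],"spin":40,"grip":0.2},{"offset":[0,0,0],"spin":50,"grip":0.2},{"offset":[0,0,0],"spin":60,"grip":0.2},{"offset":[0,0,0],"spin":70,"grip":0.2},{"offset":[0,0,0],"spin":80,"grip":0.2},{"offset":[0,0,0],"spin":90,"grip":0.2}]'
python3 -m handwheel '[{"offset":[0,0,0],"spin":10,"grip":0.2},{"offset":[0,0,0],"spin":20,"grip":0.2},{"offset":[0,0,0],"spin":30,"grip":0.2},{"offset":[0,0,0],"spin":40,"grip":0.2},{"offset":[0,0,0],"spin":50,"grip":0.2},{"offset":[0,0,0],"spin":60,"grip":0.2},{"offset":[0,0,0],"spin":70,"grip":0.2},{"offset":[0,0,0],"spin":80,"grip":0.2},{"offset":[0,0,0],"spin":90,"grip":0.2},{"offset":[0,0,0],"spin":90,"grip":0.2}]'
python3 look.py w13
```

```text
time_s: 22.02
eef_pos: [0.5482, -0.0025, 0.2827]
eef_rot: [-0.001, 1.0, 0.01, 0.001]
wrist_force: [7.1, 3.8, -0.1]
opening: 0.412
time_s: 23.28
eef_pos: [0.5485, -0.0026, 0.2826]
eef_rot: [-0.002, 0.715, -0.699, 0.001]
wrist_force: [8.0, 3.7, -2.5]
opening: 0.412
t 23.275 q [-0.2217  0.2643  1.7742  0.0019  1.0995  2.8955] tcp [ 0.5485 -0.0026  0.2826] F [ 8.0214  3.6544 -2.4643] op 0.41226846394433536
yaw -88.65322170638844 z [ 0.0039  0.0009 -1.    ]
crank [453.6, 449.0] 0.97 [0.4188 0.2025 0.    ]
crank [320.0, 280.0] 0.94 [0.5482 0.0338 0.    ]
crank [300.4, 60.7] 0.49 [ 0.5649 -0.1229  0.    ]
```

View pics/w13.png

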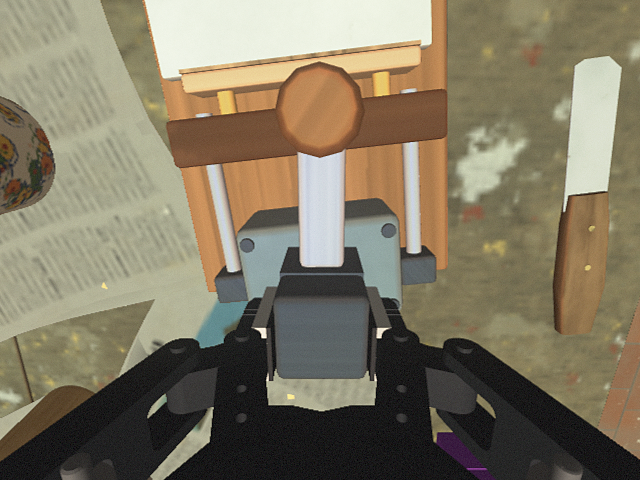

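The jaw is further forward and the pad is near the panel's edge. I'll measure the remaining gap from the top view.

```bash
python3 - <<'E'
from h import *
np.set_printoptions(precision=4,suppress=True)
t=shoot("top");w=shoot("wrist")
cv2.imwrite("pics/t13.png",cv2.resize(t["color"][200:320,370:490,::-1],None,fx=5,fy=5,interpolation=cv2.INTER_CUBIC))
for p in (t,w):
  for n,z in [("pad_face",.035),("fence_face",.03)]: print(n,[(u,c,atz(p,u,z)) for u,c in lm(p,n)[:2]])
E
```

```text
pad_face [([396.1, 256.3], 0.94, array([ 0.5665, -0.1153,  0.035 ]))]
fence_face [([381.0, 169.6], 0.65, array([ 0.765 , -0.0795,  0.03  ])), ([458.1, 249.2], 0.56, array([ 0.5893, -0.249 ,  0.03  ]))]
pad_face [([301.0, 57.0], 0.74, array([ 0.5626, -0.1183,  0.035 ]))]
fence_face []
```

View pics/t13.png

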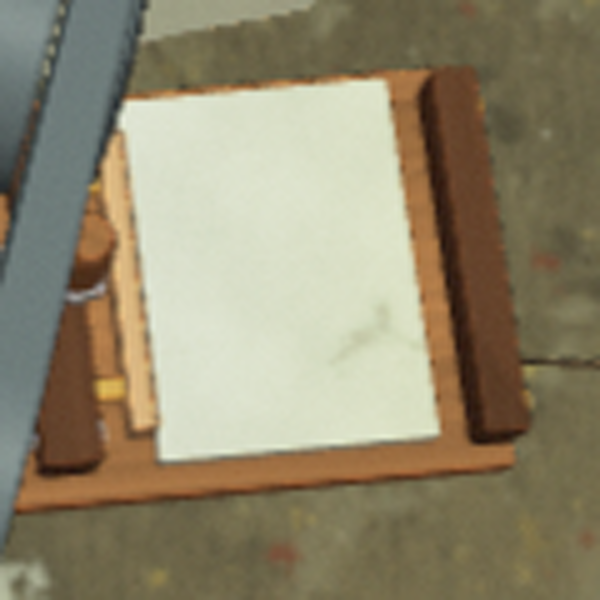

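The pad has moved about 23 mm and about 14 mm remains to contact. That leaves roughly 400° including preload, so I continue with 180° strokes.

```bash
cat > /dev/null; python3 -m handwheel '[{"offset":[0,0,0],"spin":0,"grip":1},{"offset":[0,0,0],"spin":0,"grip":1},{"offset":[0,0,0],"spin":0,"grip":1},{"offset":[0,0,0],"spin":-10,"grip":1},{"offset":[0,0,0],"spin":-20,"grip":1},{"offset":[0,0,0],"spin":-30,"grip":1},{"offset":[0,0,0],"spin":-40,"grip":1},{"offset":[0,0,0],"spin":-50,"grip":1},{"offset":[0,0,0],"spin":-60,"grip":1},{"offset":[0,0,0],"spin":-70,"grip":1},{"offset":[0,0,0],"spin":-80,"grip":1},{"offset":[0,0,0],"spin":-90,"grip":1}]'
python3 -m handwheel '[{"offset":[0,0,0],"spin":-10,"grip":1},{"offset":[0,0,0],"spin":-20,"grip":1},{"offset":[0,0,0],"spin":-30,"grip":1},{"offset":[0,0,0],"spin":-40,"grip":1},{"offset":[0,0,0],"spin":-50,"grip":1},{"offset":[0,0,0],"spin":-60,"grip":1},{"offset":[0,0,0],"spin":-70,"grip":1},{"offset":[0,0,0],"spin":-80,"grip":1},{"offset":[0,0,0],"spin":-90,"grip":1},{"offset":[0,0,0],"spin":-90,"grip":0.2},{"offset":[0,0,0],"spin":-90,"grip":0.2},{"offset":[0,0,0],"spin":-90,"grip":0.2},{"offset":[0,0,0],"spin":-90,"grip":0.2},{"offset":[0,0,0],"spin":-90,"grip":0.2}]'
```

```text
time_s: 25.32
eef_pos: [0.5474, -0.0031, 0.282]
eef_rot: [-0.0, 1.0, 0.016, -0.0]
wrist_force: [0.0, -0.3, -0.6]
opening: 1.0
time_s: 27.08
eef_pos: [0.5482, -0.0031, 0.2827]
eef_rot: [0.001, 0.698, 0.716, 0.001]
wrist_force: [4.5, 1.3, 0.3]
opening: 0.413
```

```bash
python3 -m handwheel '[{"offset":[0,0,0],"spin":10,"grip":0.2},{"offset":[0,0,0],"spin":20,"grip":0.2},{"offset":[0,0,0],"spin":30,"grip":0.2},{"offset":[0,0,0],"spin":40,"grip":0.2},{"offset":[0,0,0],"spin":50,"grip":0.2},{"offset":[0,0,0],"spin":60,"grip":0.2},{"offset":[0,0,0],"spin":70,"grip":0.2},{"offset":[0,0,0],"spin":80,"grip":0.2},{"offset":[0,0,0],"spin":90,"grip":0.2}]'
python3 -m handwheel '[{"offset":[0,0,0],"spin":10,"grip":0.2},{"offset":[0,0,0],"spin":20,"grip":0.2},{"offset":[0,0,0],"spin":30,"grip":0.2},{"offset":[0,0,0],"spin":40,"grip":0.2},{"offset":[0,0,0],"spin":50,"grip":0.2},{"offset":[0,0,0],"spin":60,"grip":0.2},{"offset":[0,0,0],"spin":70,"grip":0.2},{"offset":[0,0,0],"spin":80,"grip":0.2},{"offset":[0,0,0],"spin":90,"grip":0.2},{"offset":[0,0,0],"spin":90,"grip":0.2}]'
python3 - <<'E'
from h import *
np.set_printoptions(precision=4,suppress=True)
t=shoot("top");w=shoot("wrist","w14");print(ctrl.get_obs()["torque"])
cv2.imwrite("pics/t14.png",cv2.resize(t["color"][200:320,370:490,::-1],None,fx=5,fy=5,interpolation=cv2.INTER_CUBIC))
for p in (t,w):
  for n,z in [("pad_face",.035),("fence_face",.03),("panel",.018)]: print(n,[(u,c,atz(p,u,z)) for u,c in lm(p,n)[:2]])
E
```

```text
time_s: 28.2
eef_pos: [0.5482, -0.0025, 0.2827]
eef_rot: [-0.001, 1.0, 0.01, 0.001]
wrist_force: [5.2, 3.1, 0.9]
opening: 0.41
time_s: 29.45
eef_pos: [0.5486, -0.0026, 0.2826]
eef_rot: [-0.002, 0.715, -0.699, 0.001]
wrist_force: [8.6, 3.1, -2.6]
opening: 0.414
[ 0.5992 -1.6     0.0202]
pad_face [([399.6, 255.3], 0.9, array([ 0.569 , -0.1227,  0.035 ]))]
fence_face []
panel [([426.8, 253.2], 0.57, array([ 0.5804, -0.1838,  0.018 ]))]
pad_face [([299.2, 43.2], 0.68, array([ 0.5637, -0.1252,  0.035 ]))]
fence_face []
panel []
```

View pics/t14.png

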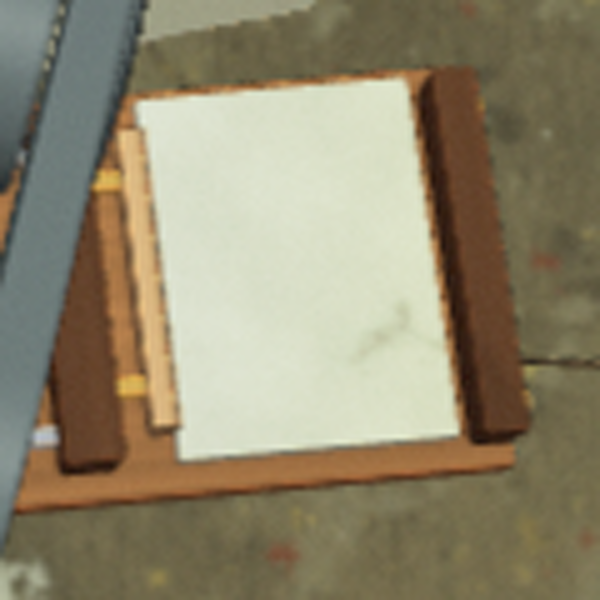

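View pics/w14.png

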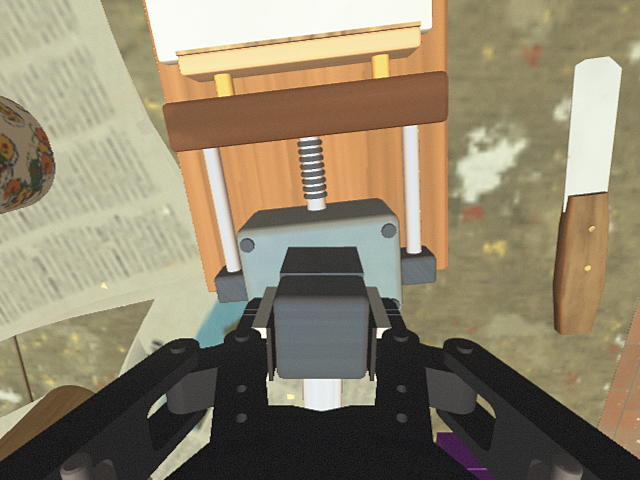

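The pad now pushes the panel towards the fence, with a few millimetres left. Next 180° stroke.

```bash
python3 -m handwheel '[{"offset":[0,0,0],"spin":0,"grip":1},{"offset":[0,0,0],"spin":0,"grip":1},{"offset":[0,0,0],"spin":0,"grip":1},{"offset":[0,0,0],"spin":-10,"grip":1},{"offset":[0,0,0],"spin":-20,"grip":1},{"offset":[0,0,0],"spin":-30,"grip":1},{"offset":[0,0,0],"spin":-40,"grip":1},{"offset":[0,0,0],"spin":-50,"grip":1},{"offset":[0,0,0],"spin":-60,"grip":1},{"offset":[0,0,0],"spin":-70,"grip":1},{"offset":[0,0,0],"spin":-80,"grip":1},{"offset":[0,0,0],"spin":-90,"grip":1}]'
python3 -m handwheel '[{"offset":[0,0,0],"spin":-10,"grip":1},{"offset":[0,0,0],"spin":-20,"grip":1},{"offset":[0,0,0],"spin":-30,"grip":1},{"offset":[0,0,0],"spin":-40,"grip":1},{"offset":[0,0,0],"spin":-50,"grip":1},{"offset":[0,0,0],"spin":-60,"grip":1},{"offset":[0,0,0],"spin":-70,"grip":1},{"offset":[0,0,0],"spin":-80,"grip":1},{"offset":[0,0,0],"spin":-90,"grip":1},{"offset":[0,0,0],"spin":-90,"grip":0.2},{"offset":[0,0,0],"spin":-90,"grip":0.2},{"offset":[0,0,0],"spin":-90,"grip":0.2},{"offset":[0,0,0],"spin":-90,"grip":0.2},{"offset":[0,0,0],"spin":-90,"grip":0.2}]'
```

```text
time_s: 31.35
eef_pos: [0.5474, -0.0031, 0.282]
eef_rot: [-0.0, 1.0, 0.016, -0.0]
wrist_force: [0.3, -1.0, 0.1]
opening: 1.001
time_s: 33.1
eef_pos: [0.5482, -0.003, 0.2827]
eef_rot: [0.001, 0.698, 0.716, 0.001]
wrist_force: [4.8, 2.2, 0.3]
opening: 0.417
```

```bash
python3 -m handwheel '[{"offset":[0,0,0],"spin":10,"grip":0.2},{"offset":[0,0,0],"spin":20,"grip":0.2},{"offset":[0,0,0],"spin":30,"grip":0.2},{"offset":[0,0,0],"spin":40,"grip":0.2},{"offset":[0,0,0],"spin":50,"grip":0.2},{"offset":[0,0,0],"spin":60,"grip":0.2},{"offset":[0,0,0],"spin":70,"grip":0.2},{"offset":[0,0,0],"spin":80,"grip":0.2},{"offset":[0,0,0],"spin":90,"grip":0.2}]'
python3 -m handwheel '[{"offset":[0,0,0],"spin":10,"grip":0.2},{"offset":[0,0,0],"spin":20,"grip":0.2},{"offset":[0,0,0],"spin":30,"grip":0.2},{"offset":[0,0,0],"spin":40,"grip":0.2},{"offset":[0,0,0],"spin":50,"grip":0.2},{"offset":[0,0,0],"spin":60,"grip":0.2},{"offset":[0,0,0],"spin":70,"grip":0.2},{"offset":[0,0,0],"spin":80,"grip":0.2},{"offset":[0,0,0],"spin":90,"grip":0.2},{"offset":[0,0,0],"spin":90,"grip":0.2}]'
python3 - <<'E'
from h import *
np.set_printoptions(precision=4,suppress=True)
t=shoot("top");w=shoot("wrist","w15");print(ctrl.get_obs()["torque"])
cv2.imwrite("pics/t15.png",cv2.resize(t["color"][200:320,370:490,::-1],None,fx=5,fy=5,interpolation=cv2.INTER_CUBIC))
for p in (t,w):
  for n,z in [("pad_face",.035),("fence_face",.03),("panel",.018)]: print(n,[(u,c,atz(p,u,z)) for u,c in lm(p,n)[:2]])
E
```

```text
time_s: 34.22
eef_pos: [0.5482, -0.0025, 0.2827]
eef_rot: [-0.001, 1.0, 0.01, 0.001]
wrist_force: [5.1, 4.6, -0.1]
opening: 0.408
time_s: 35.48
eef_pos: [0.5485, -0.0026, 0.2827]
eef_rot: [-0.002, 0.715, -0.699, 0.001]
wrist_force: [8.4, 3.5, -2.2]
opening: 0.413
[ 0.6727 -1.5411 -0.0353]
pad_face [([401.6, 256.8], 0.79, array([ 0.5659, -0.127 ,  0.035 ]))]
fence_face [([458.8, 250.3], 0.66, array([ 0.5869, -0.2504,  0.03  ]))]
panel [([429.9, 251.9], 0.76, array([ 0.5836, -0.1905,  0.018 ])), ([273.2, 171.0], 0.27, array([0.7557, 0.1623, 0.018 ]))]
pad_face [([299.4, 31.9], 0.94, array([ 0.5636, -0.1308,  0.035 ]))]
fence_face []
panel []
```

View pics/t15.png

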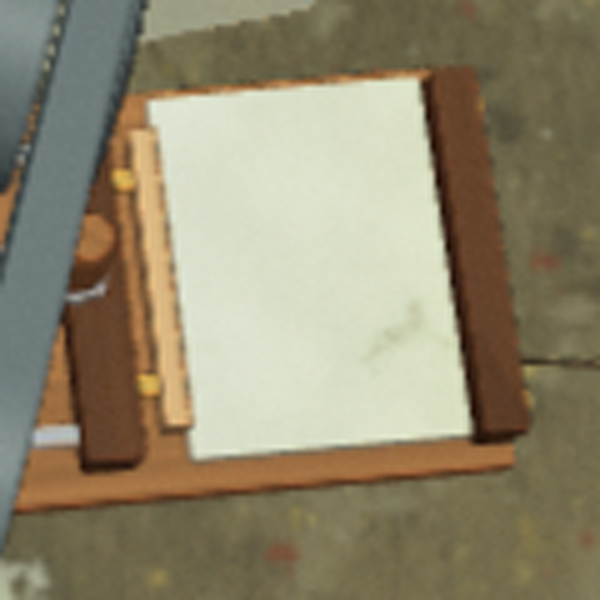

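View pics/w15.png

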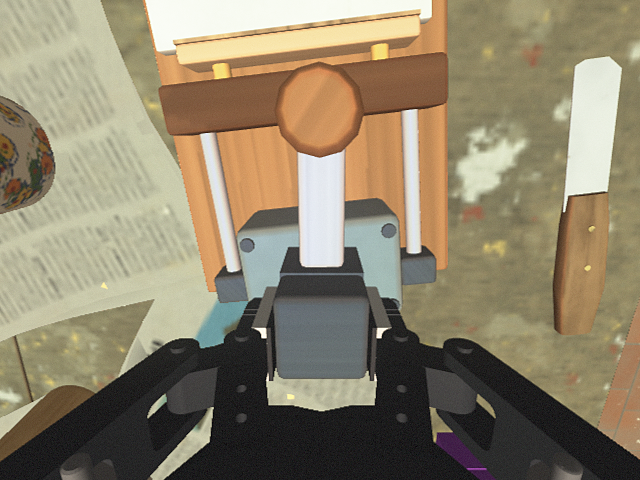

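```bash
python3 - <<'E'
import cv2,numpy as np
L=[cv2.imread(f"pics/w{i}.png")[0:120,365:430] for i in (13,14,15)]
cv2.imwrite("pics/cmp.png",cv2.resize(np.hstack(L),None,fx=4,fy=4.5,interpolation=cv2.INTER_CUBIC))
E
```

```text
(no output)
```

View pics/cmp.png

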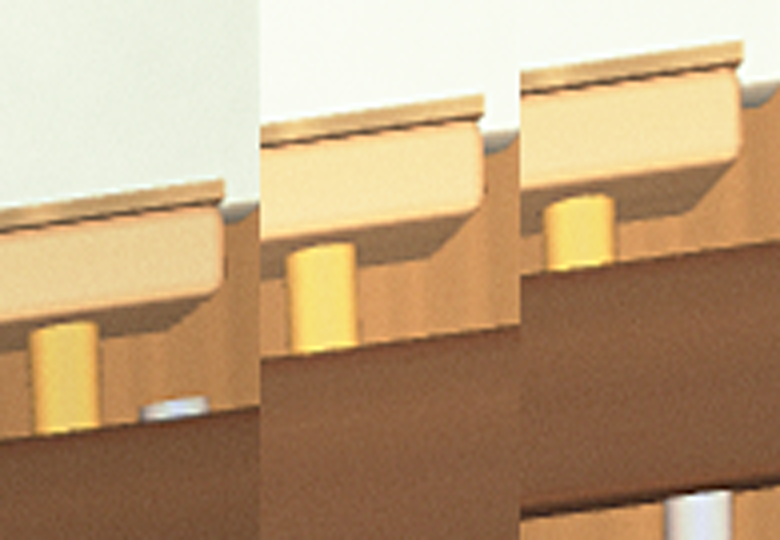

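Pin length shows about 4 mm of pad compression: it went from 107 to 71 crop px at about 9.2 px per mm. The panel is flush on the fence. One more regrip and about 40° more should reach 6 mm.

```bash
python3 -m handwheel '[{"offset":[0,0,0],"spin":0,"grip":1},{"offset":[0,0,0],"spin":0,"grip":1},{"offset":[0,0,0],"spin":0,"grip":1},{"offset":[0,0,0],"spin":-10,"grip":1},{"offset":[0,0,0],"spin":-20,"grip":1},{"offset":[0,0,0],"spin":-30,"grip":1},{"offset":[0,0,0],"spin":-40,"grip":1},{"offset":[0,0,0],"spin":-50,"grip":1},{"offset":[0,0,0],"spin":-60,"grip":1},{"offset":[0,0,0],"spin":-70,"grip":1},{"offset":[0,0,0],"spin":-80,"grip":1},{"offset":[0,0,0],"spin":-90,"grip":1}]'
python3 -m handwheel '[{"offset":[0,0,0],"spin":-10,"grip":1},{"offset":[0,0,0],"spin":-20,"grip":1},{"offset":[0,0,0],"spin":-30,"grip":1},{"offset":[0,0,0],"spin":-40,"grip":1},{"offset":[0,0,0],"spin":-50,"grip":1},{"offset":[0,0,0],"spin":-60,"grip":1},{"offset":[0,0,0],"spin":-70,"grip":1},{"offset":[0,0,0],"spin":-80,"grip":1},{"offset":[0,0,0],"spin":-90,"grip":1},{"offset":[0,0,0],"spin":-90,"grip":0.2},{"offset":[0,0,0],"spin":-90,"grip":0.2},{"offset":[0,0,0],"spin":-90,"grip":0.2},{"offset":[0,0,0],"spin":-90,"grip":0.2},{"offset":[0,0,0],"spin":-90,"grip":0.2}]'
python3 -m handwheel '[{"offset":[0,0,0],"spin":10,"grip":0.2},{"offset":[0,0,0],"spin":20,"grip":0.2},{"offset":[0,0,0],"spin":30,"grip":0.2},{"offset":[0,0,0],"spin":40,"grip":0.2},{"offset":[0,0,0],"spin":40,"grip":0.2},{"offset":[0,0,0],"spin":40,"grip":1},{"offset":[0,0,0],"spin":40,"grip":1},{"offset":[0,0,0],"spin":40,"grip":1},{"offset":[0,0,0],"spin":40,"grip":1}]'
```

```text
time_s: 37.38
eef_pos: [0.5474, -0.0031, 0.282]
eef_rot: [0.0, 1.0, 0.016, -0.0]
wrist_force: [-0.0, 0.5, 0.9]
opening: 1.001
time_s: 39.12
eef_pos: [0.5482, -0.003, 0.2827]
eef_rot: [0.001, 0.698, 0.716, 0.001]
wrist_force: [4.7, 0.6, 0.6]
opening: 0.417
time_s: 40.25
eef_pos: [0.5474, -0.0031, 0.282]
eef_rot: [-0.0, 0.901, 0.434, -0.0]
wrist_force: [-0.5, -0.3, -0.1]
opening: 1.001
```

Opened. I retreat upward and turn the camera towards the clamp for a check.

```bash
python3 -m handwheel '[{"offset":[0,0,-0.04],"spin":0,"grip":1},{"offset":[0,0,-0.1],"spin":0,"grip":1},{"offset":[0,0,-0.14],"spin":10,"grip":1},{"offset":[0,0,-0.14],"spin":20,"grip":1},{"offset":[0,0,-0.14],"spin":30,"grip":1},{"offset":[0,0,-0.14],"spin":40,"grip":1},{"offset":[0,0,-0.14],"spin":50,"grip":1},{"offset":[0,0,-0.14],"spin":60,"grip":1},{"offset":[0,0,-0.14],"spin":70,"grip":1},{"offset":[0,0,-0.14],"spin":80,"grip":1},{"offset":[0,0,-0.14],"spin":90,"grip":1},{"offset":[0,0,-0.14],"spin":100,"grip":1},{"offset":[0,0,-0.14],"spin":110,"grip":1},{"offset":[0,0,-0.14],"spin":120,"grip":1},{"offset":[0,0,-0.14],"spin":130,"grip":1},{"offset":[0,0,-0.14],"spin":130,"grip":1},{"offset":[0,0,-0.14],"spin":130,"grip":1}]'
python3 - <<'E'
from h import *
np.set_printoptions(precision=4,suppress=True)
w=shoot("wrist","w16");t=shoot("top","t16");s=shoot("side","s16")
for p in (w,t,s):
  for n,z in [("pad_face",.035),("fence_face",.03),("panel",.018),("crank",.08)]: print(n,[(u,c,atz(p,u,z)) for u,c in lm(p,n)[:2]])
cv2.imwrite("pics/s16z.png",cv2.resize(s["color"][150:280,270:430,::-1],None,fx=4.5,fy=4.5,interpolation=cv2.INTER_CUBIC))
E
```

```text
time_s: 42.38
eef_pos: [0.5475, -0.003, 0.4222]
eef_rot: [0.0, 0.775, -0.631, -0.0]
wrist_force: [0.5, -0.6, 0.1]
opening: 1.0
pad_face [([325.9, 70.4], 0.64, array([ 0.5687, -0.1333,  0.035 ]))]
fence_face []
panel [([329.9, 7.7], 0.72, array([ 0.5765, -0.1893,  0.018 ]))]
crank [([381.5, 369.2], 0.87, array([0.4492, 0.146 , 0.08  ])), ([319.6, 219.2], 0.55, array([ 0.5474, -0.0018,  0.08  ]))]
pad_face [([404.1, 255.3], 0.55, array([ 0.5695, -0.1323,  0.035 ]))]
fence_face [([461.1, 252.2], 0.87, array([ 0.583 , -0.2553,  0.03  ]))]
panel [([429.1, 255.0], 0.87, array([ 0.5766, -0.1887,  0.018 ]))]
crank [([187.8, 321.7], 0.71, array([0.403 , 0.3044, 0.08  ])), ([243.7, 314.9], 0.68, array([0.4216, 0.1937, 0.08  ]))]
pad_face [([360.3, 210.9], 0.5, array([ 0.5711, -0.1358,  0.035 ])), ([207.2, 275.9], 0.44, array([0.743 , 0.1899, 0.035 ]))]
fence_face []
panel [([366.6, 200.9], 0.78, array([ 0.5837, -0.2022,  0.018 ]))]
crank [([339.0, 229.6], 0.9, array([0.558 , 0.0007, 0.08  ])), ([235.9, 386.4], 0.78, array([0.5286, 0.3882, 0.08  ]))]
```

View pics/w16.png

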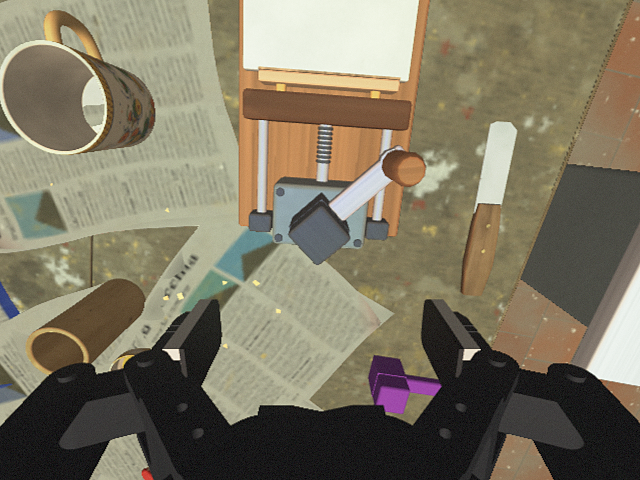

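View pics/s16z.png

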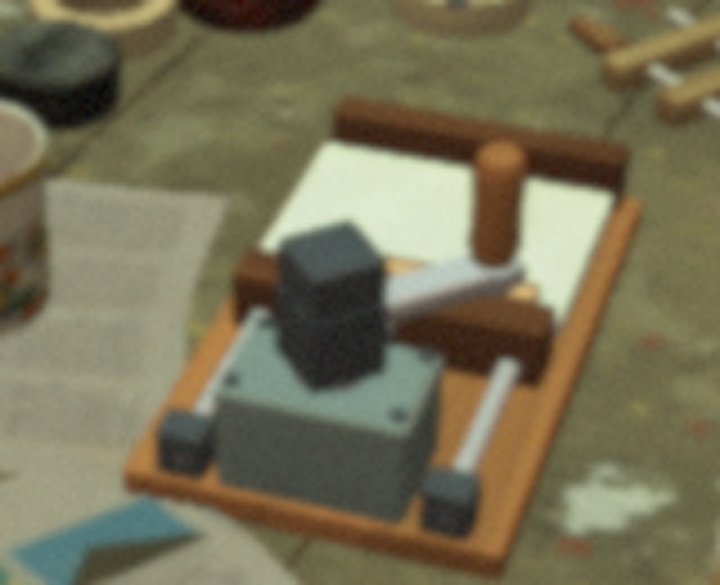

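The crank is seated with its knob turned 40° further, the panel is flat against the fence, and mug and cup stand. I'll cross-check the pad compression by zooming the gap.

```bash
python3 - <<'E'
from h import *
w=shoot("wrist")
cv2.imwrite("pics/w17.png",cv2.resize(w["color"][55:125,235:425,::-1],None,fx=4.2,fy=8,interpolation=cv2.INTER_CUBIC))
t=shoot("top");cv2.imwrite("pics/t17.png",cv2.resize(t["color"][200:320,310:490,::-1],None,fx=4.4,fy=4.4,interpolation=cv2.INTER_CUBIC))
E
```

```text
(no output)
```

View pics/w17.png

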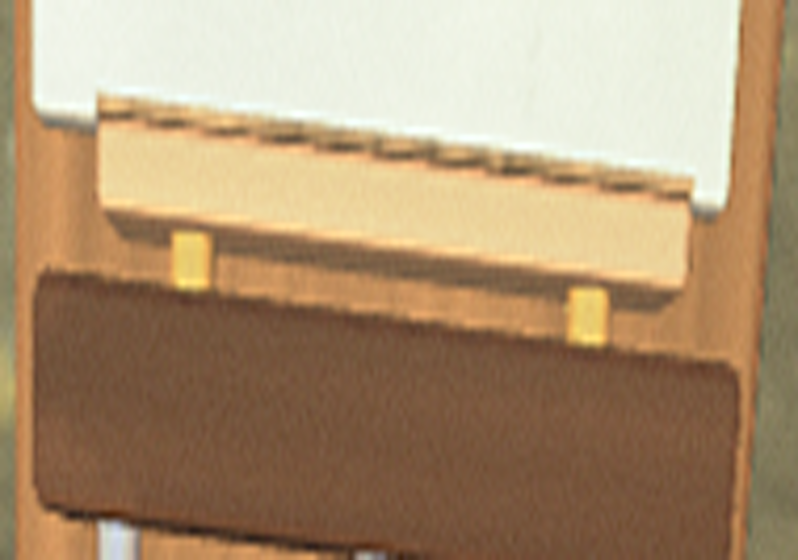

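View pics/t17.png

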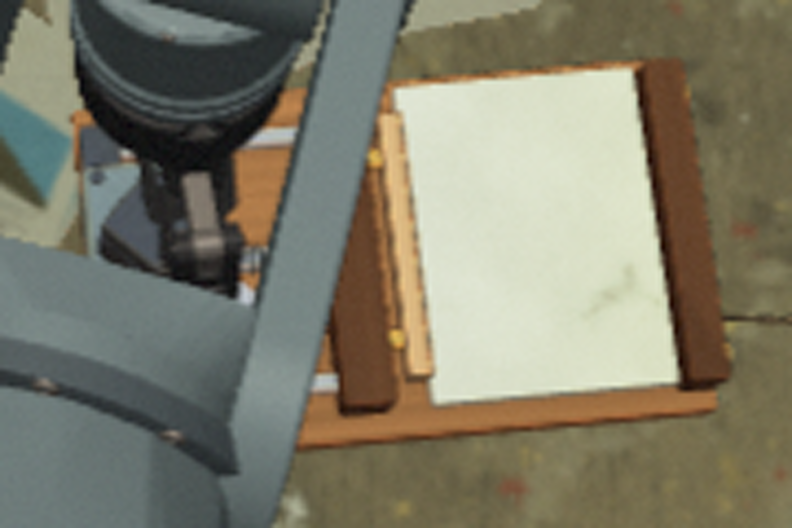

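The apparent pin length is now about 6 mm against 12 mm free, so the pad is pushed in about 6 mm. Handing in.

```bash
python3 -c "
from bench import ctrl
print(ctrl.hand_in()); print(ctrl.get_obs()['time_s'])"
```

```text
the job is handed in; nothing more can be done
None
the job is handed in; nothing more can be done
```

The crank is on the shaft, seated on its collar, and I wound it clockwise about 860° in strokes with regrips. The job was handed in at about 42.5 s; the hand-in reports no verdict.

- **Crank:** it sat upright with its underside at the collar, about 1 mm from the axis by the wrist camera. The side camera's single estimate was about 1 cm off, but its calibration was clearly less accurate there, so I relied on the wrist view and the side picture itself.
- **Pad:** pushed in about 6 mm. Comparing spring-pin lengths gave 6.1 mm. Adding the last 40° to the earlier reading gave 5.9 mm. Both come from pictures, because I could not read the joint itself.
- **Panel:** lay flat and flush with the fence.
- **Mug and cup:** both still standing.
- **Robot:** clear of everything, gripper open.

No check failed. The highest wrist force I saw was about 13 N, when the crank met the collar.

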